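# Walk a heavy bench block home against its stop

### The job

Walk the heavy steel block forward over the table until its far face sits flush against both pads of the bolted-down stop, about in the middle of it: swing its two ends ahead in turn by pushing gently at one near corner and then the other, never turning it more than about 20 degrees off square to the stop. The fingers must never press it with more than 16 N (a square shove takes more than that), and at last press it home at an end until the stop is felt to take the push, then back away. Leave everything else on the table where it lies.

Things in the scene. Friction and masses are not known exactly. Their poses are not given: they have to be found in the camera images.
- block: The heavy block: plain dark steel slab with scribed lines and two tapped holes on top, 85 mm (its x) by 220 mm (its y), top at 34 mm, about 3.75 kg. Two low runners under it (at y = +46 and -46 mm) hold it 9 mm off the table, so its smooth, oiled upright faces span z = 9 to 34 mm. Origin: centre of the underside, on the table; x ahead to the stop, y to its left end, z up. Too wide to grip, too heavy to lift.
- block_near_left (a point): Pushing place on the block's near upright face, at its left corner: x = -42.5, y = +95, z = 21.5 mm in the block's frame. Pushed here the block yields at 8 to 13 N and swings about a point some 30 mm past its middle toward the other end, so the other end goes back a little. Pushed square in the middle it takes 19 to 25 N.
- block_near_right (a point): The same at its right corner: x = -42.5, y = -95, z = 21.5 mm in the block's frame. Mass and friction of the block are not known exactly. It starts about 24 to 42 mm short of the stop and nearly square to it.
- block_far_left (a point): Place on the block's far upright face that has to meet the stop's left pad: x = +42.5, y = +45, z = 21.5 mm in the block's frame; axes as the block's.
- block_far_right (a point): The same for the right pad: x = +42.5, y = -45, z = 21.5 mm in the block's frame.
- stop: The fixed, rigid stop beyond the block: upright steel bar 160 mm long (its y), 50 mm high, on a bolted base flat, with two bright pads (24 mm wide, 12 mm proud, z = 10 to 38 mm, centred at y = +45 and -45 mm) toward the robot. Origin: on the table, midway between the pads in the plane of their faces; x points the way the block has to go, y left. The stop spans x = 0 to 90 mm.
- stop_face (a point): Midpoint between the two pad faces, in their plane, 24 mm above the stop's origin; axes as the stop's. The block is home when both its far places are at x = 0 here.
- nut_0: Bystander, to be left alone: hexagon nut, 27x31x15 mm. Origin: centre of its underside.
- gas_nozzle: Bystander, to be left alone: copper-coloured tapered gas nozzle lying on its side, 25 mm thick, 68 mm long. Origin: centre of its underside.
- offcut_bar_o: Bystander, to be left alone: square bar offcut, 16x95x16 mm. Origin: centre of its underside.
- gusset_f: Bystander, to be left alone: flat triangular steel gusset, 72x72x6 mm. Origin: centre of its underside.
- tube_offcut_g: Bystander, to be left alone: square tube offcut, 35x85x35 mm. Origin: centre of its underside.
- chipping_hammer: Bystander, to be left alone: chipping hammer lying flat, head 160 mm, 245 mm long, 27 mm high. Origin: centre of its underside.
- mig_pliers: Bystander, to be left alone: welding pliers with dipped handles, 58x199x18 mm. Origin: centre of its underside.

How it is judged:
By the outcome, as a careful person would: the job done as asked, in the order asked, and still so for the second after the job is handed in, with the robot touching nothing.
It also fails if it takes over 72 s, if anything falls off the work surface, if the arm or the gripper's body presses on something with over 40 N, if the wrist force passes 120 N, or if a joint passes its speed limit or range.

### The arm

A 6-joint arm with a two-finger parallel gripper is mounted at the origin on a cart in front of the work surface, level with it; the furniture and walls round the work are solid. World frame = base frame: x ahead of the robot, y to its left, z up, the work surface at z = 0. Lengths are in m, angles in rad, forces in N, time in s.
With the tool pointing down it reaches from about 0.375 to 0.825 m from the base axis. Payload 5.5 kg.
Tool frame: the origin (TCP) lies between the finger pads; the fingertips stand 22 mm ahead of it and the grasp point (between the pads) lies 3 mm ahead of it; z points along the fingers, y is the direction in which the jaws open and shut (so a half turn about z gives the same grasp; the last joint's range is limited). The gripper opens to 85 mm and grips with 20 to 120 N. Pads are 22 mm wide; open, the fingers measure 114 mm over their backs; the gripper's body (76 mm by 85 mm) begins 54 mm behind the grasp point. The pads swing forward as they close: fully open they stand 13 mm farther back than shut.
Start: joints at [-1.101, 0.314, -0.047, 1.21, 0, 1.571], TCP at [0.272, -0.535, 0.253] pointing down, gripper open.
Joint ranges: [-2.67, 2.67], [-0.69, 1.73], [-1.03, 1.25], [-2.08, 2.16], [-1.42, 1.45], [-3.14, 3.14]. Speed limits (rad/s): [2.39, 2.39, 3.01, 3.14, 3.14, 3.14].

### API

Orientations are given as a 3x3 rotation matrix whose columns are the frame's x, y, z axes.
In Python, from plant import manip gives the robot as it stands.
- The arm moves only by the tool carry_out, never from a script. Its argument "steps" is a list that holds one entry, the list of rows, each a list of 7 numbers: the shift along the tool's x, y, z in m, then the turn, a rotation vector about the tool's x, y, z in degrees, then the opening, from 0 (shut) to 1 (fully open). In form: [[[x, y, z, rx, ry, rz, jaw], ...]]. A call has 1 to 20 rows; each row is the pose to reach, as a shift and turn from the pose measured when the call began, along the tool's axes at that moment; what a row does not reach only later rows make up. A row lasts 1/8 s, in which the tool goes at most 62.5 mm and 10.7 degrees, less where a joint would pass 70% of its speed; a pose out of reach is approached as far as the arm can. A call with a gripper value outside its range is refused whole. The fingers move at their own pace and stop on an object; the grip force is fixed at half the most. Time passes only in rows, so rows that repeat a pose let the fingers close. It gives the time, the measured TCP pose, the force and the opening at its end, in the units of the state.
- manip.observe(): the state, without advancing time (a new reading comes with each control period).
- manip.read_camera(name): name is "scene" or "top"; returns a dict with "color" (400x640x3 uint8, red, green, blue), "intrinsics" (3x3 intrinsics, pixels), "R" (3x3) and "t" (3): a world point X has camera coordinates R X + t. Camera axes: x right, y down, z forward; pixel columns grow to the right and rows downward; lengths in m; the calibration is good to about 2 mm. A picture is of the moment at which its call begins. There is no depth.
- manip.close_job(): hands the job in, once; it reports no verdict.
Trained networks look in the newest picture that a camera, given by its name, has taken for a name from the list of things; names that differ only in an ending like _2 or _b are one class to them, and where a whole thing is asked for, a point or a joint stands for the part that bears it (a point fixed in the world has none). Each returns a list of dicts, best first, with "confidence" (0 to 1); they miss things now and then, are a little off and sometimes report something else, mostly with a low value. They report only what shows in the picture. A call takes as long as a camera call.
- manip.spot_in(target, camera): "box" ([centre column, centre row, width, height] in pixels, round what is visible of it).
- manip.place_of(target, camera): "point" ([column, row] in pixels: a listed point, or the origin of a listed thing).
The state is a dict: "time": time; "joint_pos": joint angles; "qvel": joint speeds; "tau": joint torques, N m; "position": TCP position; "eef_rot": TCP orientation; "wrist_force": force on the tool from outside, world axes, zero at the start; "ft_torque": the same for the moment, N m; "grip_width": finger opening in m.
Only numpy, scipy, OpenCV 4.12 (cv2) and the standard library are available. Lean on these libraries where they do the work, as an engineer would, in place of code of your own. Each camera call takes 0.05 s, during which the arm holds its last target.

## Working session

There is one attempt and no reset: what is moved stays moved. The work goes in short steps, Python scripts to look and compute and a tool call to move; the robot and the scene stay as the last step left them, time stands still between calls to the robot, and variables do not carry over. Pictures are saved under pics/ and viewed, and the job is handed in when it is done.

Besides the shell and the picture viewer there is one more tool, called after ">>>" as name([rows], argument=value, ...), one row to a line, values as JSON. carry_out: Moves the arm, as the interface text tells. Its arguments: {"type":"object","properties":{"steps":{"type":"array"}},"required":["steps"]}

```bash
ls; mkdir -p pics; cat > h.py <<'E'
import numpy as np, cv2
from plant import manip
def snap(c,f):
    r=manip.read_camera(c); cv2.imwrite(f'pics/{f}.png',r['color'][:,:,::-1]); return r
def ray(r,px,z):
    K=np.array(r['intrinsics']);R=np.array(r['R']);t=np.array(r['t'])
    d=R.T@np.linalg.inv(K)@np.array([px[0],px[1],1.]); o=-R.T@t
    return o+d*(z-o[2])/d[2]
def proj(r,X):
    K=np.array(r['intrinsics']);p=K@(np.array(r['R'])@np.array(X)+np.array(r['t']));return p[:2]/p[2]
E
python3 - <<'E'
from h import *
np.set_printoptions(precision=4,suppress=True)
s=manip.observe()
for k,v in s.items(): print(k,np.array(v).round(4).tolist())
for c in ['top','scene']:
    r=snap(c,c+'0')
    print(c, (-np.array(r['R']).T@np.array(r['t'])), np.array(r['intrinsics'])[0])
    for n,z in [('block',0),('block_near_left',.0215),('block_near_right',.0215),('block_far_left',.0215),('block_far_right',.0215),('stop',0),('stop_face',.024)]:
        for d in manip.place_of(n,c)[:2]: print(n,d['confidence'],d['point'],ray(r,d['point'],z))
    for n in ['nut_0','gas_nozzle','offcut_bar_o','gusset_f','tube_offcut_g','chipping_hammer','mig_pliers']:
        for d in manip.place_of(n,c)[:1]: print(n,d['confidence'],d['point'],ray(r,d['point'],0))
E
```

```text
pics
time 0.0
joint_pos [-1.101, 0.3142, -0.0481, 1.2102, -0.0, 1.5708]
qvel [-0.0011, -0.0006, 0.0002, -0.001, -0.0008, 0.0003]
tau [-0.001, -53.9585, 33.9754, 0.019, -0.0002, 0.0]
position [0.2714, -0.5345, 0.2525]
eef_rot [[0.8917, 0.4527, -0.0008], [0.4527, -0.8917, 0.0015], [-0.0, -0.0017, -1.0]]
wrist_force [0.1757, -0.5123, 0.0861]
ft_torque [-0.0171, 0.0004, -0.0207]
grip_width 0.0854
top [0.4473 0.0167 1.1903] [407.0695   0.     316.7675]
block 0.93 [309.9, 199.1] [0.5671 0.0405 0.    ]
block_near_left 0.79 [281.8, 208.9] [0.5351 0.1204 0.0215]
block_near_right 0.62 [343.8, 211.5] [ 0.5309 -0.0581  0.0215]
block_far_left 0.78 [294.9, 184.2] [0.6075 0.0845 0.0215]
block_far_right 0.76 [326.8, 181.8] [ 0.6162 -0.0078  0.0215]
block_far_right 0.63 [176.8, 208.5] [0.5305 0.4229 0.0215]
stop 0.74 [316.4, 169.8] [0.6546 0.0231 0.    ]
stop_face 0.81 [312.5, 165.7] [0.6623 0.0345 0.024 ]
nut_0 0.62 [246.1, 193.0] [0.5816 0.2287 0.    ]
gas_nozzle 0.65 [244.4, 226.5] [0.4831 0.2301 0.    ]
offcut_bar_o 0.76 [377.7, 215.8] [ 0.5217 -0.1588  0.    ]
gusset_f 0.91 [242.8, 148.9] [0.713
[... 401 characters left out ...]
, 198.3] [ 0.6076 -0.0103  0.0215]
block_far_left 0.83 [296.9, 204.9] [0.6298 0.0839 0.0215]
block_far_right 0.95 [318.2, 195.6] [ 0.6271 -0.0133  0.0215]
stop 0.81 [303.9, 201.2] [0.6555 0.0332 0.    ]
stop_face 0.84 [303.4, 198.0] [0.6466 0.0417 0.024 ]
stop_face 0.68 [345.3, 202.9] [ 0.527 -0.061  0.024]
nut_0 0.42 [273.9, 231.9] [ 0.5775  0.2202 -0.    ]
gas_nozzle 0.6 [290.0, 245.0] [0.4893 0.2149 0.    ]
offcut_bar_o 0.58 [364.1, 199.1] [ 0.5242 -0.1556  0.    ]
gusset_f 0.71 [249.4, 219.0] [0.6904 0.2501 0.    ]
tube_offcut_g 0.76 [335.1, 177.2] [ 0.7088 -0.1669  0.    ]
chipping_hammer 0.62 [228.4, 262.4] [0.5437 0.4133 0.    ]
mig_pliers 0.48 [413.2, 180.9] [ 0.4915 -0.3997 -0.    ]
```

```bash
python3 - <<'E'
import cv2
a=cv2.imread('pics/top0.png')[140:250,220:400]; cv2.imwrite('pics/top0z.png',cv2.resize(a,None,fx=4.4,fy=4.4,interpolation=cv2.INTER_CUBIC))
a=cv2.imread('pics/scene0.png')[160:260,220:400]; cv2.imwrite('pics/scene0z.png',cv2.resize(a,None,fx=4.4,fy=4.4,interpolation=cv2.INTER_CUBIC))
E
```

```text
(no output)
```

View pics/top0.png

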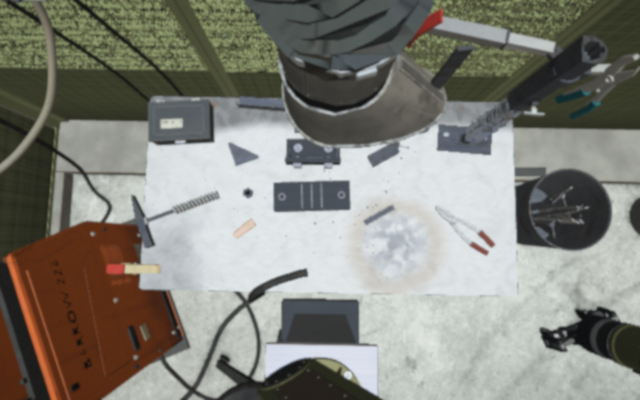

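```bash
sleep 1
```

```text
(no output)
```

View pics/top0z.png

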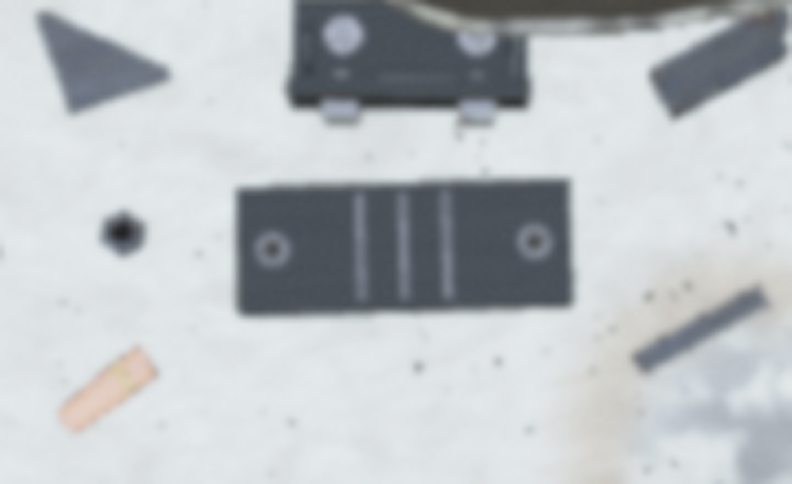

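View pics/scene0z.png

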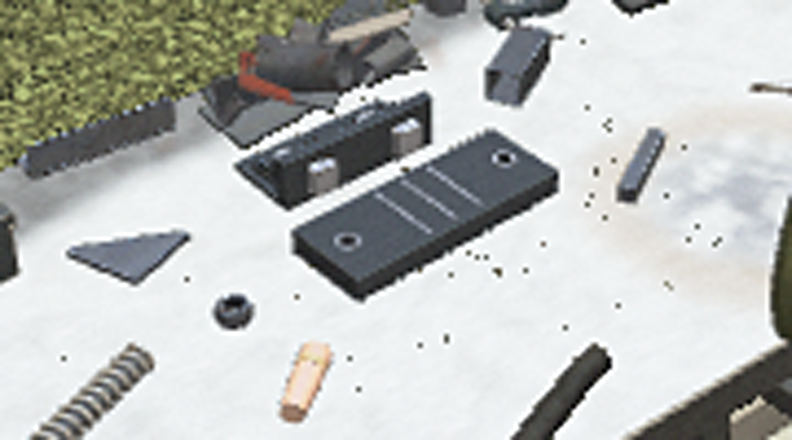

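The top picture shows the block at about px (312,196), nearly square to the stop, whose pads are at about (298,165) and (328,165). The tube, bar and nozzle are clear of the near corners. Next I fit both poses at subpixel level.

```bash
cat >> h.py <<'E'
from scipy.optimize import minimize
S=4
def hull_img(r,pts,shape,off):
    p=np.array([proj(r,X) for X in pts]); h=cv2.convexHull(p.astype(np.float32))[:,0,:]
    m=np.zeros((shape[0]*S,shape[1]*S),np.uint8)
    q=((h-np.array(off)+0.5)*S-0.5)
    cv2.fillConvexPoly(m,np.round(q*256).astype(np.int32),255,shift=8)
    return cv2.resize(m,(shape[1],shape[0]),interpolation=cv2.INTER_AREA)/255.
def box(x0,x1,y0,y1,z0,z1): return np.array([[a,b,c] for a in(x0,x1) for b in(y0,y1) for c in(z0,z1)])
def place(P,p):
    c,s=np.cos(p[2]),np.sin(p[2]); Q=P.copy(); Q[:,0]=p[0]+c*P[:,0]-s*P[:,1]; Q[:,1]=p[1]+s*P[:,0]+c*P[:,1]; return Q
def fit(r,P,p0,gray,win,good=None,sig=1.0):
    x0,x1,y0,y1=win; g=gray[y0:y1,x0:x1].astype(float)
    w=np.ones_like(g) if good is None else good[y0:y1,x0:x1].astype(float)
    def cost(v):
        p=np.array([v[0]/100,v[1]/100,v[2]/10]); m=cv2.GaussianBlur(hull_img(r,place(P,p),g.shape,(x0,y0)),(0,0),sig)
        A=np.stack([m.ravel(),np.ones(m.size)],1)*w.ravel()[:,None]
        c,res,_,_=np.linalg.lstsq(A,g.ravel()*w.ravel(),rcond=None)
        return float(((A@c-g.ravel()*w.ravel())**2).mean())
    v0=np.array([p0[0]*100,p0[1]*100,p0[2]*10]); 
    b=minimize(cost,v0,method='Nelder-Mead',options=dict(initial_simplex=np.array([v0,v0+[.6,0,0],v0+[0,.6,0],v0+[0,0,.5]]),xatol=1e-3,fatol=1e-3,maxiter=300))
    v=b.x; return np.array([v[0]/100,v[1]/100,v[2]/10]),b.fun**.5
BLK=box(-.0425,.0425,-.11,.11,.009,.034)
def fitblock(r,p0,pad=8):
    g=cv2.cvtColor(r['color'],cv2.COLOR_RGB2GRAY)
    pp=np.array([proj(r,X) for X in place(BLK,p0)]); lo=np.floor(pp.min(0)-pad).astype(int); hi=np.ceil(pp.max(0)+pad).astype(int)
    # clip bright scribed lines inside
    return fit(r,BLK,p0,g,(lo[0],hi[0],lo[1],hi[1]))
def rel(b,s):
    c,n=np.cos(s[2]),np.sin(s[2]); out=[]
    for pt in [(.0425,.045),(.0425,-.045),(0,0),(-.0425,.095),(-.0425,-.095)]:
        w=place(np.array([[pt[0],pt[1],0.]]),b)[0,:2]; d=w-s[:2]; out.append((round(1e3*(c*d[0]+n*d[1]),1),round(1e3*(-n*d[0]+c*d[1]),1)))
    return out
E
python3 - <<'E'
from h import *
np.set_printoptions(precision=4,suppress=True)
r=manip.read_camera('top'); g=cv2.cvtColor(r['color'],cv2.COLOR_RGB2GRAY)
print(g[185:210:4,300:312], g[200,265:280], g[155:185,298],g[155:185,313])
b,e=fitblock(r,[.57,.032,-.02]); print('block top',b,e)
r2=manip.read_camera('scene'); b2,e2=fitblock(r2,[.57,.032,-.02]); print('block scene',b2,e2)
for c,rr in (('top',r),('scene',r2)):
  print(c,[proj(rr,X).round(1).tolist() for X in place(box(-.0425,.0425,-.11,.11,.034,.034)[::2],b)])
E
```

```text
[[103 121 113  91  82  81  80  80  81  88 104 115]
 [103 123 115  92  81  79  79  77  79  87 105 119]
 [103 124 118  96  83  80  80  80  81  84 104 124]
 [ 97 114 112  96  84  80  79  79  79  82 104 124]
 [ 97 117 116  99  86  80  81  80  81  83 101 120]
 [ 90 107 112  99  84  80  79  79  79  82  96 115]
 [ 84  86  87  85  84  85  86  86  86  86  87  87]] [227 227 227 227 228 228 228 216 173 119  88  81  81  86  96] [ 91 103  99  87  81  79  78 102 143 166 168 155 148 174 208 221 224 224
 224 225 224 223 223 223 223 210 170 121  89  81] [ 80  83  89  87  83  81  76  64  71 127 187 218 223 223 223 223 224 224
 222 220 222 226 228 228 226 212 166 112  87  86]
block top [0.5744 0.0362 0.049 ] 11.014601175216445
block scene [0.5721 0.0361 0.0493] 62.443761592345155
top [[350.3, 209.0], [273.1, 211.4], [349.2, 179.5], [272.5, 181.8]]
scene [[346.5, 197.9], [300.4, 222.9], [331.0, 188.0], [285.1, 211.3]]
```

```bash
python3 - <<'E'
from h import *
np.set_printoptions(precision=4,suppress=True)
r=manip.read_camera('top'); g=cv2.cvtColor(r['color'],cv2.COLOR_RGB2GRAY).astype(float)
def down(col,a,bb,thr):
    for k in range(bb,a,-1):
        if g[k-1,col]<thr<=g[k,col]: return k-1+(thr-g[k-1,col])/(g[k,col]-g[k-1,col])
L=[];B=[];
for c in range(284,344):
    k=down(c,150,174,150); k2=down(c,150,174,190); print(c,np.round(k or 0,2),np.round(k2 or 0,2), ray(r,(c,k),0)[:2] if k else'', ray(r,(c,k2),.010)[:2] if k2 else '')
print(g[163:170,290:336].astype(int).tolist()[3])
print(g[158:163,284:346].astype(int).tolist()[1])
# block edges
E
```

```text
284 0 160.75  [0.6781 0.1189]
285 161.5 163.52 [0.6778 0.1167] [0.6698 0.1157]
286 163.62 164.62 [0.6715 0.1136] [0.6666 0.1127]
287 164.23 164.95 [0.6697 0.1106] [0.6657 0.1097]
288 164.35 165.03 [0.6694 0.1076] [0.6655 0.1068]
289 164.36 165.03 [0.6694 0.1046] [0.6656 0.1039]
290 164.39 165.1 [0.6694 0.1017] [0.6654 0.1009]
291 164.47 165.27 [0.6692 0.0987] [0.665 0.098]
292 164.48 165.61 [0.6692 0.0957] [0.664 0.095]
293 164.05 166.82 [0.6706 0.0928] [0.6605 0.092 ]
294 163.3 168.04 [0.6729 0.0899] [0.6569 0.0889]
295 163.24 168.35 [0.6731 0.0869] [0.656 0.086]
296 167.1 168.41 [0.6616 0.0837] [0.6559 0.083 ]
297 167.07 168.44 [0.6617 0.0807] [0.6559 0.0801]
298 167.11 168.45 [0.6617 0.0778] [0.6559 0.0772]
299 167.08 168.5 [0.6618 0.0748] [0.6558 0.0742]
300 163.83 168.39 [0.6716 0.0721] [0.6562 0.0713]
301 164.91 167.85 [0.6684 0.069 ] [0.6578 0.0684]
302 164.76 166.27 [0.669  0.0661] [0.6626 0.0656]
303 164.57 165.53 [0.6696 0.0631] [0.6648 0.0627]
304 164.51 165.38 [0.6698 0.0602] [0.6654 0.0597]
305 164.49 165.34 [0.6699 0.0572] [0.6655 0.0568]
306 164.48 165.32 [0.67   0.054
[... 1592 characters left out ...]
376] [ 0.668  -0.0372]
338 164.4 165.06 [ 0.672  -0.0406] [ 0.6682 -0.0402]
339 164.0 164.85 [ 0.6733 -0.0436] [ 0.6689 -0.0431]
340 161.11 163.95 [ 0.682  -0.0464] [ 0.6716 -0.046 ]
341 0 0  
342 0 0  
343 0 0  
[218, 214, 201, 181, 163, 156, 155, 155, 155, 156, 156, 164, 187, 204, 210, 211, 211, 213, 213, 213, 214, 216, 217, 218, 218, 219, 220, 221, 222, 220, 221, 219, 215, 198, 170, 155, 157, 165, 171, 171, 173, 177, 190, 207, 218, 220]
[185, 135, 95, 81, 79, 78, 78, 78, 78, 79, 78, 80, 81, 80, 80, 78, 79, 79, 79, 79, 79, 80, 81, 81, 83, 83, 83, 82, 83, 83, 82, 83, 83, 81, 82, 82, 82, 81, 82, 80, 79, 79, 81, 80, 82, 81, 79, 79, 78, 77, 79, 79, 79, 78, 80, 99, 146, 195, 220, 224, 224, 223]
```

```bash
python3 - <<'E'
import cv2
a=cv2.imread('pics/top0.png')[145:175,275:355]; cv2.imwrite('pics/top0s.png',cv2.resize(a,None,fx=10,fy=10,interpolation=cv2.INTER_NEAREST))
E
```

```text
(no output)
```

View pics/top0s.png

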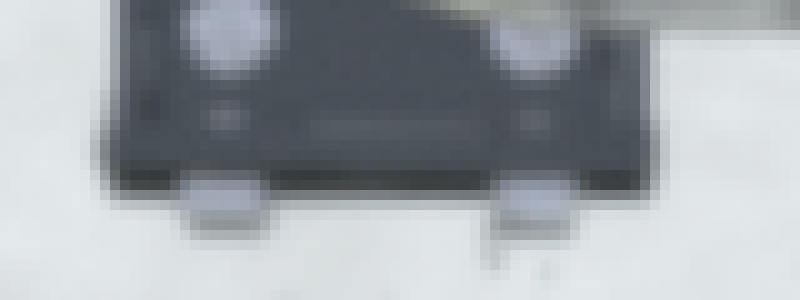

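```bash
cat >> h.py <<'E'
from scipy.spatial.transform import Rotation as Ro
def go(xyz,yaw):
    s=manip.observe(); R=np.array(s['eef_rot']); p=np.array(s['position'])
    Rd=np.array([[np.cos(yaw),np.sin(yaw),0],[np.sin(yaw),-np.cos(yaw),0],[0,0,-1]])
    print('t',s['time'],'at',p.round(4),'F',np.round(s['wrist_force'],1),'| shift',(R.T@(np.array(xyz)-p)).round(4),'rv',Ro.from_matrix(R.T@Rd).as_rotvec(degrees=True).round(2))
STOP=np.array([.657,.0345,.018])
E
python3 -c "
from h import *
go([.49,.127,.10],.04)"
```

```text
t 1.65 at [ 0.2716 -0.535   0.2533] F [-0.2 -0.6  0.7] | shift [ 0.4944 -0.4914  0.1533] rv [-0.    0.   24.62]
```

>>> carry_out([
  [[0.247,-0.246,0,0,0,12,0],[0.247,-0.246,0,0,0,12,0],[0.247,-0.246,0,0,0,12,0],[0.247,-0.246,0,0,0,12,0],[0.247,-0.246,0,0,0,12,0],[0.247,-0.246,0.02,0,0,12,0],[0.494,-0.491,0.08,0,0,24.6,0],[0.494,-0.491,0.1,0,0,24.6,0],[0.494,-0.491,0.153,0,0,24.6,0],[0.494,-0.491,0.153,0,0,24.6,0],[0.494,-0.491,0.153,0,0,24.6,0],[0.494,-0.491,0.153,0,0,24.6,0],[0.494,-0.491,0.153,0,0,24.6,0],[0.494,-0.491,0.153,0,0,24.6,0]],
])

```text
time: 3.4
position: [0.496, 0.0723, 0.1]
eef_rot: [[0.993, 0.116, -0.008], [0.116, -0.992, 0.047], [-0.003, -0.047, -0.999]]
wrist_force: [-0.1, -0.5, -0.5]
grip_width: -0.0001
```

```bash
python3 -c "
from h import *
np.set_printoptions(precision=4,suppress=True)
go([.495,.127,.034],.045)
print(manip.observe()['eef_rot'],manip.observe()['grip_width'])
r=snap('top','t1')
a=cv2.imread('pics/t1.png')[140:260,220:400]; cv2.imwrite('pics/t1z.png',cv2.resize(a,None,fx=4.4,fy=4.4))
r=snap('scene','s1')
a=cv2.imread('pics/s1.png')[120:260,220:400]; cv2.imwrite('pics/s1z.png',cv2.resize(a,None,fx=4.2,fy=4.2))
"
```

```text
t 3.4 at [0.496  0.0723 0.1   ] F [-0.1 -0.5 -0.5] | shift [ 0.0055 -0.0513  0.0685] rv [-2.7   0.25  4.1 ]
[[ 0.9932  0.1161 -0.0081]
 [ 0.1164 -0.9921  0.0466]
 [-0.0027 -0.0472 -0.9989]] -6.334801256508853e-05
```

View pics/s1z.png

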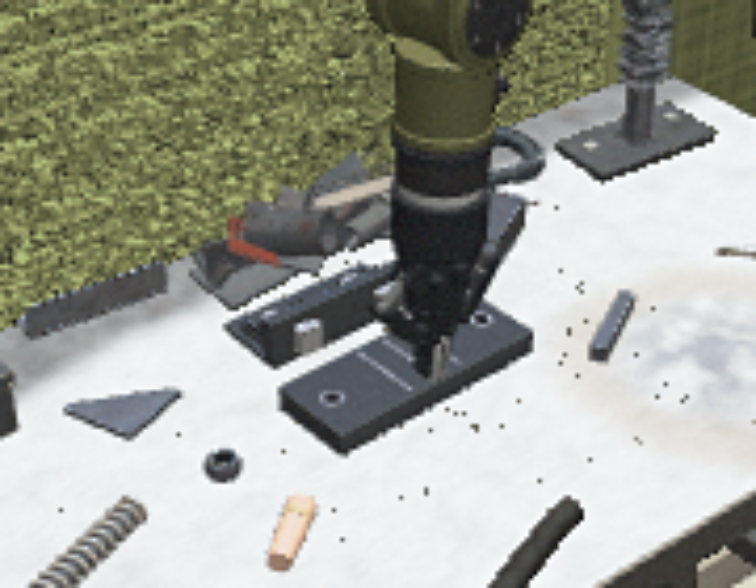

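View pics/t1z.png

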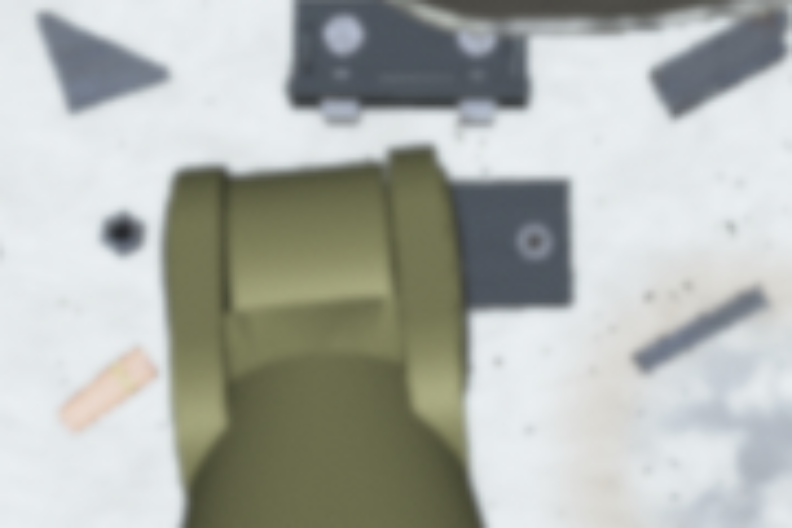

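>>> carry_out([
  [[0.0,-0.051,0.02,-2.7,0.2,4.1,0],[0.003,-0.051,0.04,-2.7,0.2,4.1,0],[0.005,-0.051,0.068,-2.7,0.2,4.1,0],[0.005,-0.051,0.068,-2.7,0.2,4.1,0],[0.005,-0.051,0.068,-2.7,0.2,4.1,0]],
])

```text
time: 4.12
position: [0.5013, 0.0732, 0.0365]
eef_rot: [[0.993, 0.118, -0.006], [0.118, -0.992, 0.045], [-0.0, -0.046, -0.999]]
wrist_force: [0.1, -0.1, 0.0]
grip_width: 0.0001
```

```bash
python3 -c "
from h import *
go([.505,.127,.034],.045)
r=snap('scene','s2')
a=cv2.imread('pics/s2.png')[120:260,220:400]; cv2.imwrite('pics/s2z.png',cv2.resize(a,None,fx=4.2,fy=4.2))
"
```

```text
t 4.125 at [0.5013 0.0732 0.0365] F [ 0.1 -0.1  0. ] | shift [ 0.01   -0.0528  0.0049] rv [-2.62  0.12  4.19]
```

View pics/s2z.png

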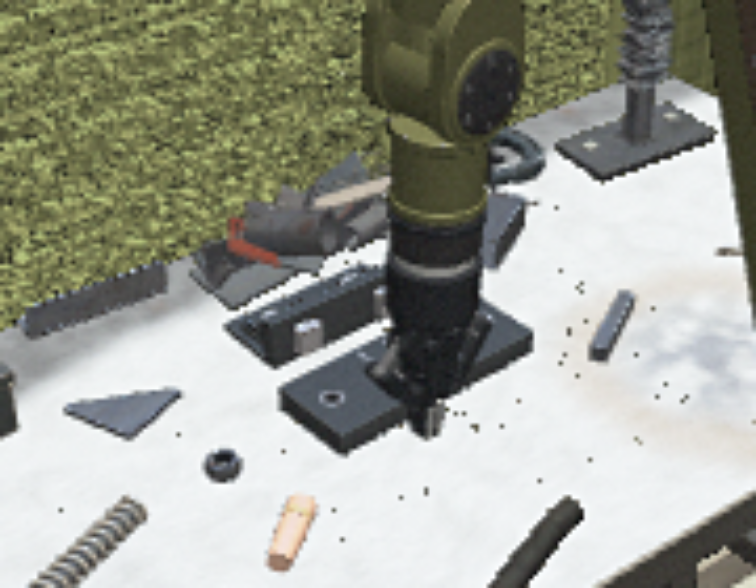

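```bash
python3 -c "
from h import *
s=manip.observe(); print(np.round(s['joint_pos'],3),np.round(s['qvel'],3),s['position'])
print(np.round(s['tau'],2))
"
```

```text
[ 0.117  0.337 -0.561  0.672  0.046  3.141] [ 0.003 -0.001  0.003 -0.005  0.003  0.002] [0.5017202  0.07334506 0.03667008]
[-4.000e-02 -4.663e+01  2.537e+01  8.000e-02  1.800e-01  0.000e+00]
```

```bash
python3 -c "
from h import *
go([.497,.127,.034],.045+np.pi*.5)
go([.497,.127,.034],.045+np.pi*.97)
go([.497,.127,.034],.045+np.pi)
"
```

```text
t 4.175 at [0.5017 0.0733 0.0367] F [-0.1 -0.7  0.2] | shift [ 0.0016 -0.0537  0.0051] rv [ -2.1   -1.98 -85.79]
t 4.175 at [0.5017 0.0733 0.0367] F [-0.1 -0.7  0.2] | shift [ 0.0016 -0.0537  0.0051] rv [  -0.3    -3.9  -170.36]
t 4.175 at [0.5017 0.0733 0.0367] F [-0.1 -0.7  0.2] | shift [ 0.0016 -0.0537  0.0051] rv [-1.2000e-01 -4.0300e+00 -1.7576e+02]
```

>>> carry_out([
  [[0.0,-0.02,0.0,-2.1,-2.0,-85.8,0],[0.0,-0.054,0.002,-2.1,-2.0,-85.8,0],[0.0,-0.054,0.005,-2.1,-2.0,-85.8,0],[0.0,-0.054,0.005,-2.1,-2.0,-85.8,0],[0.0,-0.054,0.005,-2.1,-2.0,-85.8,0],[0.0,-0.054,0.005,-0.2,-4.0,-170,0],[0.0,-0.054,0.005,-0.2,-4.0,-170,0],[0.0,-0.054,0.005,-0.2,-4.0,-170,0],[0.0,-0.054,0.005,-0.2,-4.0,-170,0],[0.0,-0.054,0.005,-0.2,-4.0,-170,0],[0.0,-0.054,0.005,-0.1,-4.0,-175.8,0],[0.0,-0.054,0.005,-0.1,-4.0,-175.8,0],[0.0,-0.054,0.005,-0.1,-4.0,-175.8,0],[0.0,-0.054,0.005,-0.1,-4.0,-175.8,0],[0.0,-0.054,0.005,-0.1,-4.0,-175.8,0],[0.0,-0.054,0.005,-0.1,-4.0,-175.8,0],[0.0,-0.054,0.005,-0.1,-4.0,-175.8,0]],
])

```text
time: 6.3
position: [0.4963, 0.1273, 0.0357]
eef_rot: [[-0.999, -0.049, 0.002], [-0.049, 0.999, 0.001], [-0.002, 0.001, -1.0]]
wrist_force: [-0.5, 0.2, 0.6]
grip_width: 0.0002
```

```bash
cat >> h.py <<'E'
PI=np.pi
def st():
    s=manip.observe(); R=np.array(s['eef_rot']); print('t',round(s['time'],2),'p',np.round(s['position'],4),'F',np.round(s['wrist_force'],1),'yaw',round(np.arctan2(-R[1,0],-R[0,0]),3),'q',np.round(s['joint_pos'],2))
E
python3 -c "
from h import *
st()
go([.51,.127,.034],.045+np.pi)
"
```

```text
t 6.3 p [0.4963 0.1273 0.0357] F [-0.5  0.2  0.6] yaw 0.049 q [ 0.25  0.35 -0.55  0.67  0.    0.2 ]
t 6.3 at [0.4963 0.1273 0.0357] F [-0.5  0.2  0.6] | shift [-0.0137 -0.0009  0.0017] rv [0.04 0.12 0.22]
```

>>> carry_out([
  [[-0.004,0,0.001,0,0,0,0],[-0.008,0,0.0015,0,0,0,0],[-0.01,0,0.0015,0,0,0,0],[-0.012,0,0.0015,0,0,0,0],[-0.0135,0,0.0015,0,0,0,0],[-0.015,0,0.0015,0,0,0,0],[-0.0165,0,0.0015,0,0,0,0],[-0.018,0,0.0015,0,0,0,0]],
])

```text
time: 7.3
position: [0.5138, 0.1281, 0.034]
eef_rot: [[-0.999, -0.049, 0.001], [-0.049, 0.999, 0.001], [-0.001, 0.001, -1.0]]
wrist_force: [-3.1, 0.6, 1.0]
grip_width: 0.0001
```

>>> carry_out([
  [[-0.0008,0,0,0,0,0,0],[-0.0016,0,0,0,0,0,0]],
])

```text
time: 7.55
position: [0.5139, 0.128, 0.0336]
eef_rot: [[-0.999, -0.049, -0.002], [-0.049, 0.999, 0.001], [0.002, 0.001, -1.0]]
wrist_force: [-5.8, 0.3, 1.9]
grip_width: 0.0001
```

>>> carry_out([
  [[-0.0008,0,0,0,0,0,0],[-0.0016,0,0,0,0,0,0]],
])

```text
time: 7.8
position: [0.5139, 0.1279, 0.0331]
eef_rot: [[-0.999, -0.049, -0.005], [-0.049, 0.999, 0.0], [0.005, 0.001, -1.0]]
wrist_force: [-7.0, -0.2, 1.7]
grip_width: 0.0001
```

>>> carry_out([
  [[-0.0018,0,-0.001,0,0,0,0],[-0.0022,0,-0.001,0,0,0,0],[-0.0026,0,-0.001,0,0,0,0]],
])

```text
time: 8.18
position: [0.5139, 0.1278, 0.0333]
eef_rot: [[-0.999, -0.049, -0.009], [-0.049, 0.999, 0.0], [0.009, 0.001, -1.0]]
wrist_force: [-8.9, -1.0, 2.7]
grip_width: 0.0004
```

>>> carry_out([
  [[-0.0028,0,-0.001,0,0,0,0],[-0.0034,0,-0.001,0,0,0,0],[-0.004,0,-0.001,0,0,0,0]],
])

```text
time: 8.55
position: [0.5141, 0.1277, 0.0332]
eef_rot: [[-0.999, -0.05, -0.016], [-0.05, 0.999, -0.0], [0.016, 0.001, -1.0]]
wrist_force: [-10.8, 1.4, 3.4]
grip_width: -0.0002
```

>>> carry_out([
  [[-0.0036,0,-0.001,0,-0.8,0,0],[-0.0042,0,-0.001,0,-0.8,0,0],[-0.0046,0,-0.001,0,-0.8,0,0]],
])

```text
time: 8.93
position: [0.5148, 0.1279, 0.0329]
eef_rot: [[-0.999, -0.05, -0.009], [-0.05, 0.999, 0.001], [0.009, 0.001, -1.0]]
wrist_force: [-10.7, 0.6, 3.1]
grip_width: 0.0001
```

>>> carry_out([
  [[-0.0056,0.0008,-0.001,0,-0.5,0.8,0],[-0.0073,0.0016,-0.001,0,-0.5,1.6,0],[-0.009,0.0023,-0.001,0,-0.5,2.4,0],[-0.0107,0.003,-0.001,0,-0.5,3.2,0],[-0.0125,0.0037,-0.001,0,-0.5,4.0,0],[-0.0143,0.0044,-0.001,0,-0.5,4.8,0],[-0.0161,0.005,-0.001,0,-0.5,5.6,0],[-0.018,0.0056,-0.001,0,-0.5,6.4,0]],
])

```text
time: 9.93
position: [0.529, 0.1339, 0.0327]
eef_rot: [[-0.998, 0.062, -0.007], [0.062, 0.998, 0.0], [0.007, -0.0, -1.0]]
wrist_force: [-10.1, 0.2, 3.5]
grip_width: 0.0002
```

>>> carry_out([
  [[-0.0066,0.001,-0.001,0,-0.4,1.1,0],[-0.0089,0.002,-0.001,0,-0.4,2.2,0],[-0.0113,0.003,-0.001,0,-0.4,3.3,0],[-0.0137,0.0039,-0.001,0,-0.4,4.4,0],[-0.0162,0.0048,-0.001,0,-0.4,5.5,0],[-0.0187,0.0056,-0.001,0,-0.4,6.6,0],[-0.0213,0.0064,-0.001,0,-0.4,7.7,0],[-0.0235,0.007,-0.001,0,-0.4,8.6,0]],
])

```text
time: 10.92
position: [0.5497, 0.1395, 0.0325]
eef_rot: [[-0.978, 0.211, -0.006], [0.211, 0.978, -0.001], [0.006, -0.002, -1.0]]
wrist_force: [-10.2, 1.1, 3.2]
grip_width: -0.0002
```

>>> carry_out([
  [[0.02,0,-0.001,0,-0.3,0,0],[0.03,-0.03,-0.0015,0,-0.3,0,0],[0.03,-0.08,-0.0015,0,-0.3,0,0],[0.03,-0.135,-0.0015,0,-0.3,0,0],[0.03,-0.16,-0.0015,0,-0.3,0,0]],
])

```text
time: 11.55
position: [0.4872, -0.013, 0.0349]
eef_rot: [[-0.977, 0.213, 0.001], [0.213, 0.977, -0.003], [-0.002, -0.002, -1.0]]
wrist_force: [0.9, 0.8, -0.2]
grip_width: -0.0002
```

```bash
cat >> h.py <<'E'
def zoom(c,f,k=4.2):
    r=snap(c,f); w=(140,250,215,400)
    if c=='scene': w=(130,260,220,400)
    a=cv2.imread(f'pics/{f}.png')[w[0]:w[1],w[2]:w[3]]; cv2.imwrite(f'pics/{f}z.png',cv2.resize(a,None,fx=k,fy=k)); return r
E
python3 -c "
from h import *
st()
go([.491,-.037,.034],-.241+PI)
r=zoom('top','t3'); r2=zoom('scene','s3')
"
```

```text
t 11.55 p [ 0.4872 -0.013   0.0349] F [ 0.9  0.8 -0.2] yaw -0.214 q [-0.02  0.31 -0.61  0.65 -0.    0.19]
t 11.55 at [ 0.4872 -0.013   0.0349] F [ 0.9  0.8 -0.2] | shift [-0.0088 -0.0227  0.001 ] rv [-0.13  0.11  1.53]
```

View pics/t3z.png

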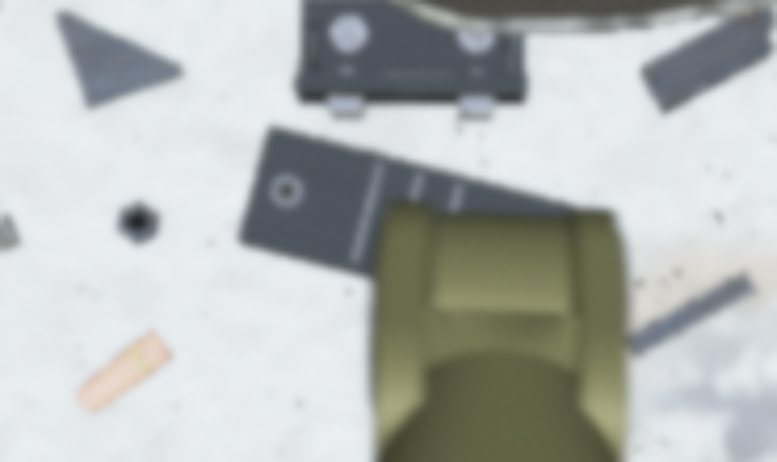

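View pics/s3z.png

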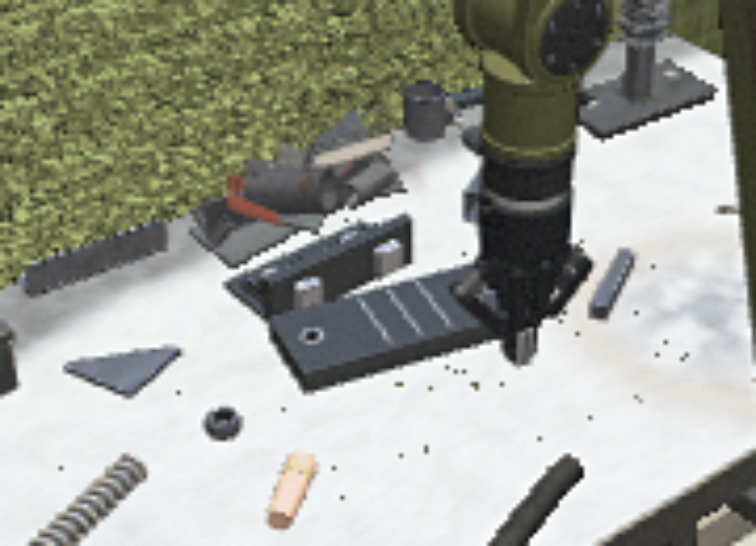

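>>> carry_out([
  [[0,-0.0225,0.0005,0,0,1.5,0],[-0.006,-0.0225,0.0005,0,0,1.5,0],[-0.012,-0.0225,0.0005,0,0,1.5,0],[-0.015,-0.0225,0.0005,0,0,1.5,0],[-0.0175,-0.0225,0.0005,0,0,1.5,0],[-0.019,-0.0225,0.0005,0,0,1.5,0],[-0.0205,-0.0225,0.0005,0,0,1.5,0],[-0.022,-0.0225,0.0005,0,0,1.5,0],[-0.0235,-0.0225,0.0005,0,0,1.5,0]],
])

```text
time: 12.78
position: [0.5055, -0.04, 0.0345]
eef_rot: [[-0.971, 0.24, 0.001], [0.24, 0.971, -0.003], [-0.002, -0.002, -1.0]]
wrist_force: [0.0, -0.1, 0.5]
grip_width: -0.0001
```

```bash
python3 -c "
from h import *
st()"
```

```text
t 12.78 p [ 0.5055 -0.04    0.0345] F [ 0.  -0.1  0.5] yaw -0.242 q [-0.08  0.34 -0.56  0.67 -0.    0.16]
```

>>> carry_out([
  [[-0.0013,0,0,0,0,0,0],[-0.0026,0,0,0,0,0,0],[-0.0038,0,0,0,0,0,0],[-0.005,0,0,0,0,0,0]],
])

```text
time: 13.28
position: [0.5058, -0.0404, 0.0332]
eef_rot: [[-0.971, 0.24, -0.007], [0.24, 0.971, -0.001], [0.006, -0.002, -1.0]]
wrist_force: [-9.7, 1.9, 2.4]
grip_width: -0.0002
```

>>> carry_out([
  [[-0.0058,-0.001,-0.001,0,-0.4,-0.8,0],[-0.0078,-0.002,-0.001,0,-0.4,-1.8,0],[-0.0102,-0.003,-0.001,0,-0.4,-2.9,0],[-0.0128,-0.004,-0.001,0,-0.4,-4.1,0],[-0.0155,-0.005,-0.001,0,-0.4,-5.3,0],[-0.0182,-0.0059,-0.001,0,-0.4,-6.5,0],[-0.0209,-0.0067,-0.001,0,-0.4,-7.7,0],[-0.0237,-0.0075,-0.001,0,-0.4,-8.9,0]],
])

```text
time: 14.28
position: [0.5227, -0.0526, 0.0327]
eef_rot: [[-0.996, 0.086, -0.008], [0.086, 0.996, -0.001], [0.008, -0.001, -1.0]]
wrist_force: [-9.7, 1.8, 2.8]
grip_width: -0.0001
```

>>> carry_out([
  [[-0.0071,-0.0011,-0.0015,0,-0.5,-1.2,0],[-0.0097,-0.0022,-0.0015,0,-0.5,-2.4,0],[-0.0123,-0.0032,-0.0015,0,-0.5,-3.6,0],[-0.0149,-0.0042,-0.0015,0,-0.5,-4.8,0],[-0.0176,-0.0051,-0.0015,0,-0.5,-6.0,0],[-0.0203,-0.006,-0.0015,0,-0.5,-7.2,0],[-0.023,-0.0069,-0.0015,0,-0.5,-8.4,0],[-0.0258,-0.0076,-0.0015,0,-0.5,-9.6,0]],
])

```text
time: 15.28
position: [0.5433, -0.0622, 0.0325]
eef_rot: [[-0.997, -0.082, -0.007], [-0.082, 0.997, -0.0], [0.007, 0.0, -1.0]]
wrist_force: [-11.5, 0.6, 2.4]
grip_width: 0.0004
```

>>> carry_out([
  [[-0.0071,-0.0011,-0.0015,0,-0.5,-1.2,0],[-0.0097,-0.0022,-0.0015,0,-0.5,-2.4,0],[-0.0123,-0.0032,-0.0015,0,-0.5,-3.6,0],[-0.0149,-0.0042,-0.0015,0,-0.5,-4.8,0],[-0.0176,-0.0051,-0.0015,0,-0.5,-6.0,0],[-0.0203,-0.006,-0.0015,0,-0.5,-7.2,0],[-0.0226,-0.0068,-0.0015,0,-0.5,-8.2,0]],
])

```text
time: 16.15
position: [0.562, -0.0674, 0.0324]
eef_rot: [[-0.975, -0.224, -0.007], [-0.224, 0.975, 0.001], [0.006, 0.002, -1.0]]
wrist_force: [-9.0, -1.4, 2.8]
grip_width: -0.0003
```

>>> carry_out([
  [[0.015,0,-0.001,0,-0.4,0,0],[0.022,0.03,-0.0015,0,-0.4,0,0],[0.022,0.085,-0.0015,0,-0.4,0,0],[0.022,0.14,-0.0015,0,-0.4,0,0],[0.022,0.184,-0.0015,0,-0.4,0,0],[0.022,0.184,-0.0015,0,-0.4,0,0]],
])

```text
time: 16.9
position: [0.4993, 0.1095, 0.0346]
eef_rot: [[-0.974, -0.228, 0.001], [-0.228, 0.974, 0.003], [-0.002, 0.002, -1.0]]
wrist_force: [0.3, -0.9, 0.2]
grip_width: -0.0002
```

```bash
python3 -c "
from h import *
st()
r=zoom('top','t4'); r2=zoom('scene','s4')
"
```

```text
t 16.9 p [0.4993 0.1095 0.0346] F [ 0.3 -0.9  0.2] yaw 0.23 q [ 0.21  0.35 -0.55  0.67  0.   -0.02]
```

View pics/t4z.png

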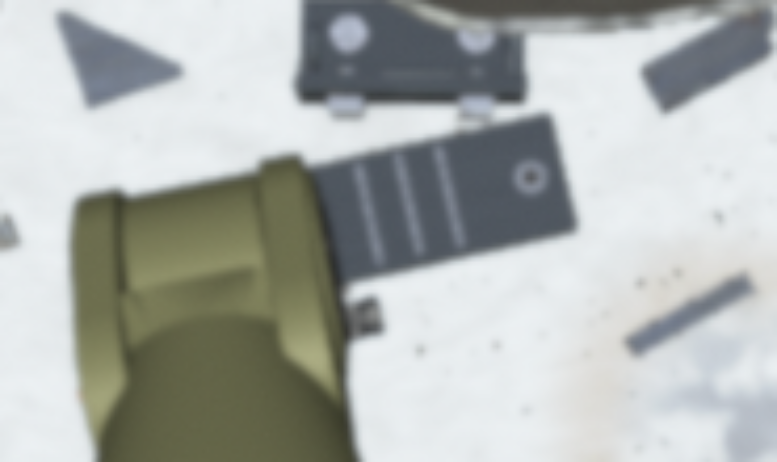

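View pics/s4z.png

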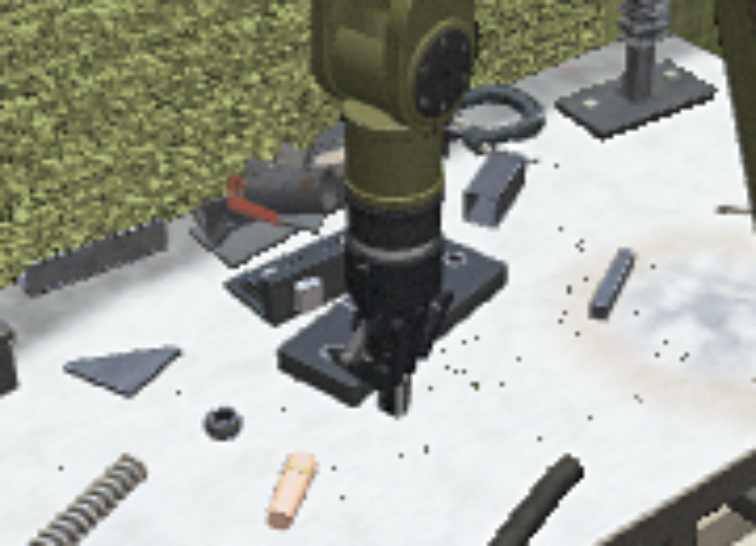

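>>> carry_out([
  [[-0.006,0,0.0005,0,0,0,0],[-0.012,0,0.0005,0,0,-0.3,0],[-0.0155,0,0.0005,0,0,-0.3,0],[-0.0175,0,0.0005,0,0,-0.3,0],[-0.019,0,0.0005,0,0,-0.3,0],[-0.0205,0,0.0005,0,0,-0.3,0],[-0.022,0,0.0005,0,0,-0.3,0],[-0.0235,0,0.0005,0,0,-0.3,0]],
])

```text
time: 18.0
position: [0.5182, 0.1115, 0.0327]
eef_rot: [[-0.973, -0.23, -0.007], [-0.23, 0.973, -0.0], [0.007, 0.002, -1.0]]
wrist_force: [-10.1, -1.7, 2.8]
grip_width: -0.0001
```

>>> carry_out([
  [[-0.0062,0.001,-0.0015,0,-0.5,0.9,0],[-0.0085,0.002,-0.0015,0,-0.5,2.0,0],[-0.011,0.003,-0.0015,0,-0.5,3.1,0],[-0.0136,0.004,-0.0015,0,-0.5,4.3,0],[-0.0163,0.005,-0.0015,0,-0.5,5.5,0],[-0.019,0.0059,-0.0015,0,-0.5,6.7,0],[-0.0217,0.0068,-0.0015,0,-0.5,7.9,0],[-0.0244,0.0076,-0.0015,0,-0.5,9.1,0]],
])

```text
time: 19.0
position: [0.5359, 0.1237, 0.0327]
eef_rot: [[-0.997, -0.073, -0.006], [-0.073, 0.997, -0.0], [0.006, 0.0, -1.0]]
wrist_force: [-9.0, -1.7, 3.3]
grip_width: -0.0001
```

>>> carry_out([
  [[-0.0071,0.0011,-0.0015,0,-0.5,1.2,0],[-0.0097,0.0022,-0.0015,0,-0.5,2.4,0],[-0.0123,0.0032,-0.0015,0,-0.5,3.6,0],[-0.0149,0.0042,-0.0015,0,-0.5,4.8,0],[-0.0176,0.0051,-0.0015,0,-0.5,6.0,0],[-0.0203,0.006,-0.0015,0,-0.5,7.2,0],[-0.0222,0.0067,-0.0015,0,-0.5,8.0,0]],
])

```text
time: 19.88
position: [0.5533, 0.1317, 0.0327]
eef_rot: [[-0.998, 0.067, -0.005], [0.067, 0.998, -0.001], [0.005, -0.001, -1.0]]
wrist_force: [-10.4, -0.6, 2.8]
grip_width: -0.0001
```

```bash
python3 -c "
from h import *
st()
zoom('scene','s5')
"
```

```text
t 19.88 p [0.5533 0.1317 0.0327] F [-10.4  -0.6   2.8] yaw -0.067 q [ 0.23  0.44 -0.41  0.73  0.    0.3 ]
```

View pics/s5z.png

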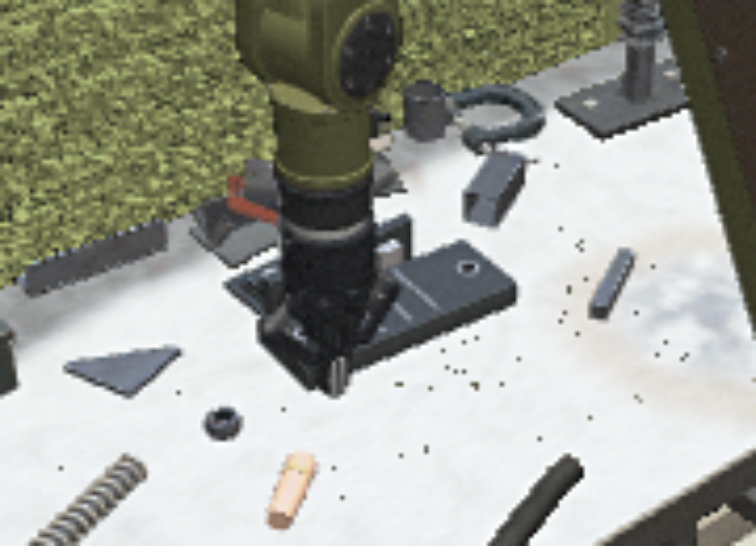

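>>> carry_out([
  [[-0.0062,0.0008,-0.0015,0,-0.4,0.8,0],[-0.0078,0.0015,-0.0015,0,-0.4,1.6,0],[-0.009,0.002,-0.0015,0,-0.4,2.2,0]],
])

```text
time: 20.3
position: [0.5582, 0.1333, 0.0326]
eef_rot: [[-0.994, 0.105, -0.006], [0.105, 0.994, -0.001], [0.006, -0.002, -1.0]]
wrist_force: [-10.3, 1.1, 2.4]
grip_width: 0.0001
```

>>> carry_out([
  [[0.015,0,-0.001,0,-0.4,0,0],[0.022,-0.03,-0.0015,0,-0.4,0,0],[0.022,-0.085,-0.0015,0,-0.4,0,0],[0.022,-0.14,-0.0015,0,-0.4,0,0],[0.022,-0.184,-0.0015,0,-0.4,0,0],[0.022,-0.184,-0.0015,0,-0.4,0,0]],
])

```text
time: 21.05
position: [0.517, -0.0498, 0.0348]
eef_rot: [[-0.994, 0.109, 0.002], [0.109, 0.994, -0.002], [-0.002, -0.002, -1.0]]
wrist_force: [0.9, 0.2, 0.3]
grip_width: 0.0001
```

```bash
python3 -c "
from h import *
st()
zoom('top','t6');zoom('scene','s6')
"
```

```text
t 21.05 p [ 0.517  -0.0498  0.0348] F [0.9 0.2 0.3] yaw -0.109 q [-0.09  0.36 -0.53  0.68 -0.    0.01]
```

View pics/t6z.png

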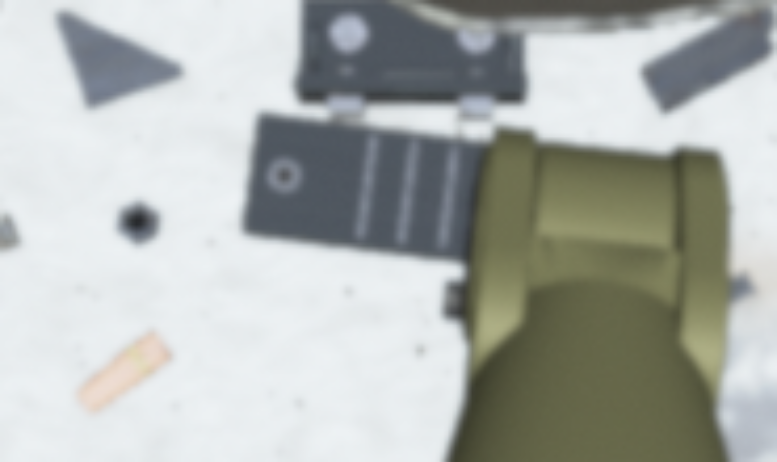

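View pics/s6z.png

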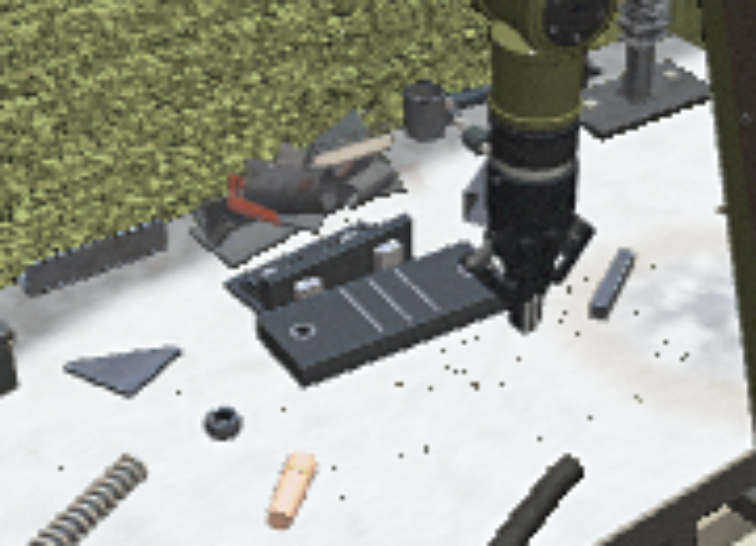

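>>> carry_out([
  [[-0.006,0,0.0005,0,0,0,0],[-0.012,0,0.0005,0,0,0,0],[-0.0155,0,0.0005,0,0,0,0],[-0.0175,0,0.0005,0,0,0,0],[-0.019,0,0.0005,0,0,0,0],[-0.0205,0,0.0005,0,0,0,0],[-0.022,0,0.0005,0,0,0,0],[-0.0235,0,0.0005,0,0,0,0]],
])

```text
time: 22.15
position: [0.5378, -0.0497, 0.0334]
eef_rot: [[-0.994, 0.106, -0.003], [0.106, 0.994, -0.001], [0.003, -0.001, -1.0]]
wrist_force: [-9.0, 1.4, 3.0]
grip_width: 0.0001
```

>>> carry_out([
  [[-0.006,-0.001,-0.0015,0,-0.4,-0.8,0],[-0.0083,-0.002,-0.0015,0,-0.4,-1.9,0],[-0.0108,-0.003,-0.0015,0,-0.4,-3.0,0],[-0.0134,-0.004,-0.0015,0,-0.4,-4.2,0],[-0.016,-0.0049,-0.0015,0,-0.4,-5.4,0],[-0.0187,-0.0058,-0.0015,0,-0.4,-6.6,0],[-0.0214,-0.0066,-0.0015,0,-0.4,-7.8,0],[-0.024,-0.0074,-0.0015,0,-0.4,-8.9,0]],
])

```text
time: 23.15
position: [0.5564, -0.0593, 0.0334]
eef_rot: [[-0.999, -0.05, -0.004], [-0.05, 0.999, -0.0], [0.004, -0.0, -1.0]]
wrist_force: [-8.9, 0.9, 2.2]
grip_width: 0.0
```

>>> carry_out([
  [[-0.0062,-0.0008,-0.001,0,-0.3,-0.8,0],[-0.0077,-0.0015,-0.001,0,-0.3,-1.5,0],[-0.009,-0.002,-0.001,0,-0.3,-2.2,0]],
])

```text
time: 23.52
position: [0.561, -0.0609, 0.0329]
eef_rot: [[-0.996, -0.088, -0.007], [-0.088, 0.996, -0.0], [0.007, 0.0, -1.0]]
wrist_force: [-10.3, -1.1, 2.4]
grip_width: -0.0
```

>>> carry_out([
  [[0.015,0,-0.0005,0,-0.3,0,0],[0.022,0.03,-0.0005,0,-0.3,0,0],[0.022,0.085,-0.0005,0,-0.3,0,0],[0.022,0.14,-0.0005,0,-0.3,0,0],[0.022,0.184,-0.0005,0,-0.3,0,0],[0.022,0.184,-0.0005,0,-0.3,0,0]],
])

```text
time: 24.28
position: [0.5232, 0.1231, 0.0339]
eef_rot: [[-0.996, -0.092, -0.001], [-0.092, 0.996, 0.001], [0.001, 0.001, -1.0]]
wrist_force: [0.2, -0.3, -0.4]
grip_width: -0.0003
```

```bash
python3 -c "
from h import *
st()
zoom('top','t7');zoom('scene','s7')
"
```

```text
t 24.27 p [0.5232 0.1231 0.0339] F [ 0.2 -0.3 -0.4] yaw 0.092 q [ 0.23  0.39 -0.49  0.69  0.    0.14]
```

View pics/t7z.png

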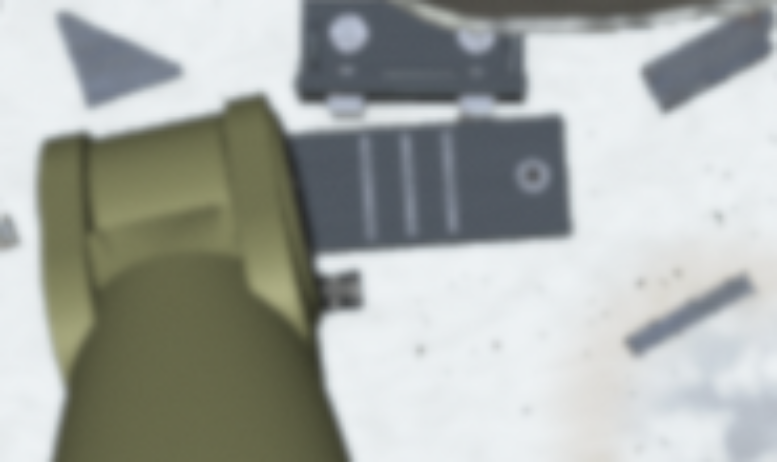

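```bash
cat >> h.py <<'E'
def faredge(r,cols,r0=165,r1=185):
    g=cv2.cvtColor(r['color'],cv2.COLOR_RGB2GRAY).astype(float); P=[]
    for c in cols:
        col=g[r0:r1,c]; k=int(np.argmax(col[:8])); hi=col[k]; lo=84
        thr=(hi+lo)/2
        for i in range(k,len(col)-1):
            if col[i]>=thr>col[i+1]:
                row=r0+i+(col[i]-thr)/(col[i]-col[i+1]); X=ray(r,(c,row),.034); P.append((c,row,X[0],X[1],hi)); break
    return np.array(P)
E
python3 -c "
from h import *
np.set_printoptions(precision=4,suppress=True)
for f,cols in (('t7',range(290,348)),('t6',range(282,325)),('top0',range(280,346))):
  r=manip.read_camera('top') if f=='t7' else r
  r=dict(r); r['color']=cv2.imread(f'pics/{f}.png')[:,:,::-1].copy()
  P=faredge(r,cols,*( (176,195) if f=='top0' else (166,185)))
  ok=P[:,4]>200; a=np.polyfit(P[ok,3],P[ok,2],1); print(f,ok.sum(),'slope->yaw',-np.arctan(a[0]),'x@left pad',np.polyval(a,.0790),'x@right',np.polyval(a,-.0105), 'res',np.std(P[ok,2]-np.polyval(a,P[ok,3])))
"

```

```text
t7 45 slope->yaw 0.08531965231726893 x@left pad 0.6461790157744183 x@right 0.653833707641501 res 0.0003487090111296571
t6 34 slope->yaw -0.10673928438580091 x@left pad 0.6497063779927414 x@right 0.6401167653171146 res 0.00019308793175294944
top0 66 slope->yaw 0.04622977691161088 x@left pad 0.6139978390845966 x@right 0.618138354230868 res 0.00036426402381040454
```

>>> carry_out([
  [[-0.006,0,0.0005,0,0,0,0],[-0.012,0,0.0005,0,0,0,0],[-0.0155,0,0.0005,0,0,0,0],[-0.0175,0,0.0005,0,0,0,0],[-0.019,0,0.0005,0,0,0,0],[-0.0205,0,0.0005,0,0,0,0],[-0.022,0,0.0005,0,0,0,0],[-0.0235,0,0.0005,0,0,0,0]],
])

```text
time: 25.42
position: [0.545, 0.1218, 0.0327]
eef_rot: [[-0.996, -0.088, -0.005], [-0.088, 0.996, -0.0], [0.005, -0.0, -1.0]]
wrist_force: [-5.6, -0.6, 0.9]
grip_width: 0.0002
```

>>> carry_out([
  [[-0.0062,0.001,-0.0012,0,-0.4,0.9,0],[-0.0085,0.002,-0.0012,0,-0.4,2.0,0],[-0.011,0.003,-0.0012,0,-0.4,3.1,0],[-0.0136,0.004,-0.0012,0,-0.4,4.3,0],[-0.0155,0.0047,-0.0012,0,-0.4,5.2,0],[-0.0165,0.0049,-0.0012,0,-0.4,5.6,0]],
])

```text
time: 26.18
position: [0.5566, 0.1277, 0.0323]
eef_rot: [[-1.0, 0.01, -0.006], [0.01, 1.0, -0.001], [0.006, -0.001, -1.0]]
wrist_force: [-10.4, 0.0, 3.5]
grip_width: 0.0002
```

>>> carry_out([
  [[-0.0058,0.0004,-0.001,0,-0.3,0.4,0],[-0.0066,0.0008,-0.001,0,-0.3,0.8,0],[-0.0072,0.001,-0.001,0,-0.3,1.1,0]],
])

```text
time: 26.55
position: [0.5591, 0.1285, 0.0319]
eef_rot: [[-1.0, 0.029, -0.009], [0.029, 1.0, -0.001], [0.009, -0.001, -1.0]]
wrist_force: [-10.0, 1.0, 3.6]
grip_width: -0.0
```

>>> carry_out([
  [[0.015,0,-0.001,0,-0.3,0,0],[0.022,-0.03,-0.001,0,-0.3,0,0],[0.022,-0.085,-0.001,0,-0.3,0,0],[0.022,-0.14,-0.001,0,-0.3,0,0],[0.022,-0.184,-0.001,0,-0.3,0,0],[0.022,-0.184,-0.001,0,-0.3,0,0]],
])

```text
time: 27.3
position: [0.5322, -0.0575, 0.0335]
eef_rot: [[-0.999, 0.033, -0.003], [0.033, 0.999, -0.002], [0.003, -0.002, -1.0]]
wrist_force: [-0.2, 0.4, 0.3]
grip_width: 0.0003
```

```bash
cat >> h.py <<'E'
def edge(f,c0,c1,rr=(164,182)):
    r=zoom('top',f); P=faredge(r,range(c0,c1),*rr); ok=P[:,4]>195
    for _ in range(3):
        a=np.polyfit(P[ok,3],P[ok,2],1); e=np.abs(P[:,2]-np.polyval(a,P[:,3])); ok=ok&(e<.0008)
    print(f,ok.sum(),'yaw',-np.arctan(a[0]),'xL',np.polyval(a,.079),'xR',np.polyval(a,-.0105))
E
python3 -c "
from h import *
st()
edge('t8',282,320)
"
```

```text
t 27.3 p [ 0.5322 -0.0575  0.0335] F [-0.2  0.4  0.3] yaw -0.033 q [-0.11  0.39 -0.49  0.69 -0.   -0.07]
t8 25 yaw -0.03062372941244862 xL 0.6542615603528068 xR 0.6515198794556546
```

View pics/t8z.png

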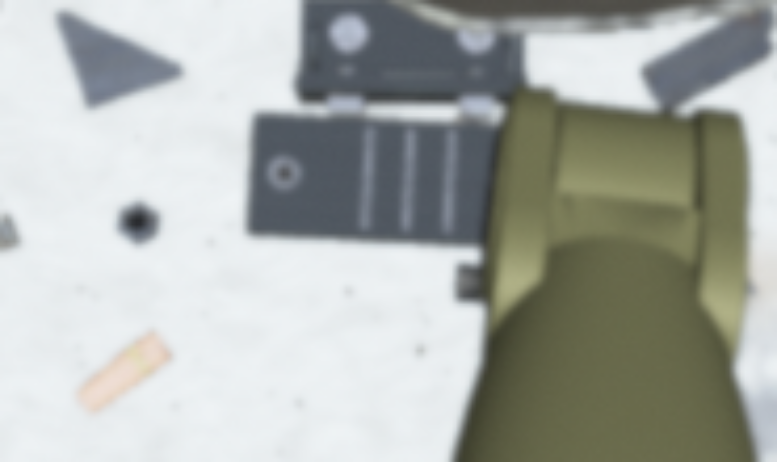

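>>> carry_out([
  [[-0.006,0,0.0,0,0,0,0],[-0.012,0,0.0,0,0,0,0],[-0.0155,0,0.0,0,0,0,0],[-0.0175,0,0.0,0,0,0,0],[-0.019,0,0.0,0,0,0,0],[-0.0205,0,0.0,0,0,0,0],[-0.022,0,0.0,0,0,0,0],[-0.0235,0,0.0,0,0,0,0]],
])

```text
time: 28.35
position: [0.553, -0.0566, 0.0326]
eef_rot: [[-0.999, 0.032, -0.008], [0.032, 0.999, -0.001], [0.008, -0.001, -1.0]]
wrist_force: [-8.9, 0.5, 2.5]
grip_width: 0.0004
```

>>> carry_out([
  [[-0.0058,-0.001,-0.0012,0,-0.3,-0.8,0],[-0.0078,-0.002,-0.0012,0,-0.3,-1.8,0],[-0.0096,-0.0027,-0.0012,0,-0.3,-2.6,0],[-0.0108,-0.0031,-0.0012,0,-0.3,-3.2,0]],
])

```text
time: 28.85
position: [0.5594, -0.0598, 0.0324]
eef_rot: [[-1.0, -0.024, -0.01], [-0.024, 1.0, -0.0], [0.01, 0.0, -1.0]]
wrist_force: [-9.8, -0.3, 2.9]
grip_width: -0.0001
```

>>> carry_out([
  [[-0.0052,-0.0004,-0.001,0,-0.4,-0.4,0],[-0.006,-0.0007,-0.001,0,-0.4,-0.7,0]],
])

```text
time: 29.1
position: [0.5605, -0.0603, 0.0318]
eef_rot: [[-0.999, -0.036, -0.012], [-0.036, 0.999, 0.0], [0.012, 0.001, -1.0]]
wrist_force: [-12.1, -0.1, 4.2]
grip_width: 0.0
```

>>> carry_out([
  [[-0.005,-0.0003,-0.001,0,-0.4,-0.3,0],[-0.0055,-0.0005,-0.001,0,-0.4,-0.6,0]],
])

```text
time: 29.35
position: [0.5605, -0.0605, 0.0311]
eef_rot: [[-0.999, -0.047, -0.015], [-0.047, 0.999, 0.001], [0.015, 0.001, -1.0]]
wrist_force: [-12.8, -0.4, 3.9]
grip_width: -0.0
```

>>> carry_out([
  [[0.015,0,-0.002,0,-0.9,0,0],[0.022,0.03,-0.003,0,-0.9,0,0],[0.022,0.085,-0.003,0,-0.9,0.5,0],[0.022,0.14,-0.003,0,-0.9,1,0],[0.022,0.184,-0.003,0,-0.9,1,0],[0.022,0.184,-0.003,0,-0.9,1,0]],
])

```text
time: 30.1
position: [0.5305, 0.1251, 0.035]
eef_rot: [[-0.999, -0.034, 0.002], [-0.034, 0.999, 0.002], [-0.002, 0.002, -1.0]]
wrist_force: [0.5, 0.0, 0.4]
grip_width: -0.0
```

```bash
python3 -c "
from h import *
st()
edge('t9',305,347)
"
```

```text
t 30.1 p [0.5305 0.1251 0.035 ] F [0.5 0.  0.4] yaw 0.034 q [ 0.23  0.4  -0.47  0.7   0.    0.2 ]
t9 33 yaw 0.028614813170736296 xL 0.6531802526115086 xR 0.6557419776150356
```

View pics/t9z.png

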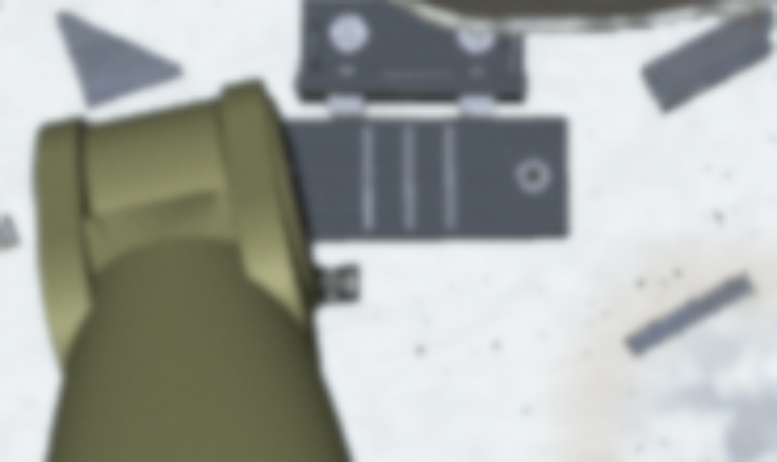

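>>> carry_out([
  [[-0.006,0,0.0005,0,0,0,0],[-0.012,0,0.0005,0,0,0,0],[-0.0155,0,0.0005,0,0,0.3,0],[-0.0175,0,0.0005,0,0,0.3,0],[-0.019,0,0.0005,0,0,0.3,0],[-0.0205,0,0.0005,0,0,0.3,0],[-0.022,0,0.0005,0,0,0.3,0],[-0.0235,0,0.0,0,0,0.3,0]],
])

```text
time: 31.15
position: [0.5538, 0.1243, 0.0348]
eef_rot: [[-1.0, -0.027, 0.001], [-0.027, 1.0, 0.001], [-0.001, 0.001, -1.0]]
wrist_force: [-0.1, -1.0, -0.4]
grip_width: -0.0001
```

>>> carry_out([
  [[-0.0045,0.0002,-0.001,0,-0.4,0.3,0],[-0.0052,0.0004,-0.001,0,-0.4,0.5,0]],
])

```text
time: 31.4
position: [0.5554, 0.1246, 0.0347]
eef_rot: [[-1.0, -0.018, 0.002], [-0.018, 1.0, 0.001], [-0.002, 0.001, -1.0]]
wrist_force: [-9.6, -1.1, 2.6]
grip_width: 0.0
```

>>> carry_out([
  [[-0.005,0.0003,-0.001,0,-0.4,0.3,0],[-0.0055,0.0005,-0.001,0,-0.4,0.6,0]],
])

```text
time: 31.65
position: [0.5561, 0.1249, 0.0343]
eef_rot: [[-1.0, -0.008, -0.0], [-0.008, 1.0, 0.001], [0.0, 0.001, -1.0]]
wrist_force: [-10.9, 0.3, 3.5]
grip_width: 0.0001
```

>>> carry_out([
  [[-0.005,0.0002,-0.0005,0,-0.2,-0.2,0],[-0.0056,0.0003,-0.0005,0,-0.2,-0.3,0]],
])

```text
time: 31.9
position: [0.5568, 0.125, 0.0333]
eef_rot: [[-1.0, -0.014, -0.006], [-0.014, 1.0, 0.001], [0.005, 0.001, -1.0]]
wrist_force: [-10.2, 0.2, 3.2]
grip_width: -0.0001
```

>>> carry_out([
  [[-0.005,0.0002,-0.0005,0,-0.3,-0.2,0],[-0.0056,0.0003,-0.0005,0,-0.3,-0.2,0]],
])

```text
time: 32.15
position: [0.5573, 0.1251, 0.0321]
eef_rot: [[-1.0, -0.018, -0.009], [-0.018, 1.0, 0.0], [0.009, 0.0, -1.0]]
wrist_force: [-11.0, -0.2, 2.9]
grip_width: 0.0002
```

>>> carry_out([
  [[-0.0052,0.0002,-0.0015,0,-0.5,0,0],[-0.006,0.0003,-0.002,0,-0.5,0,0]],
])

```text
time: 32.4
position: [0.5579, 0.1253, 0.0322]
eef_rot: [[-1.0, -0.018, -0.01], [-0.018, 1.0, 0.0], [0.01, 0.0, -1.0]]
wrist_force: [-11.1, 2.1, -0.3]
grip_width: 0.0002
```

>>> carry_out([
  [[-0.005,0.0002,-0.0015,0,-0.5,0,0],[-0.0056,0.0002,-0.0015,0,-0.5,0,0]],
])

```text
time: 32.65
position: [0.5579, 0.1252, 0.0319]
eef_rot: [[-1.0, -0.018, -0.012], [-0.018, 1.0, -0.0], [0.012, 0.0, -1.0]]
wrist_force: [-12.8, 0.5, 4.2]
grip_width: 0.0003
```

>>> carry_out([
  [[0.012,0,-0.002,0,-0.7,0,0],[0.016,-0.03,-0.0025,0,-0.7,0,0],[0.016,-0.085,-0.0025,0,-0.7,0,0],[0.016,-0.14,-0.0025,0,-0.7,0,0],[0.016,-0.186,-0.0025,0,-0.7,0,0],[0.012,-0.186,-0.0025,0,-0.7,0,0]],
])

```text
time: 33.4
position: [0.5495, -0.0639, 0.0347]
eef_rot: [[-1.0, -0.014, 0.001], [-0.014, 1.0, -0.001], [-0.001, -0.001, -1.0]]
wrist_force: [0.3, 0.3, -0.1]
grip_width: 0.0
```

```bash
python3 -c "
from h import *
st()
edge('t10',276,318)
"
```

```text
t 33.4 p [ 0.5495 -0.0639  0.0347] F [ 0.3  0.3 -0.1] yaw 0.014 q [-0.12  0.41 -0.45  0.71 -0.   -0.13]
t10 27 yaw 0.004628215665930857 xL 0.6545296728120412 xR 0.6549439010717885
```

>>> carry_out([
  [[-0.004,0.003,0.0,0,0,0,0],[-0.006,0.003,0.0,0,0,0,0],[-0.0075,0.003,0.0,0,0,0,0],[-0.009,0.003,0.0,0,0,0,0],[-0.0105,0.003,0.0,0,0,0,0],[-0.012,0.003,0.0,0,0,0,0],[-0.0135,0.003,-0.0005,0,0,0,0]],
])

```text
time: 34.33
position: [0.5594, -0.059, 0.0338]
eef_rot: [[-1.0, -0.015, -0.006], [-0.015, 1.0, 0.0], [0.006, 0.0, -1.0]]
wrist_force: [-9.6, -1.2, 0.1]
grip_width: 0.0
```

>>> carry_out([
  [[-0.004,0,-0.001,0,-0.3,0,0],[-0.0046,0,-0.0012,0,-0.4,0,0]],
])

```text
time: 34.58
position: [0.5596, -0.059, 0.0335]
eef_rot: [[-1.0, -0.015, -0.007], [-0.015, 1.0, -0.0], [0.007, -0.0, -1.0]]
wrist_force: [-10.4, -0.2, 1.9]
grip_width: -0.0004
```

>>> carry_out([
  [[-0.0048,0,-0.0012,0,-0.4,0,0],[-0.0053,0,-0.0015,0,-0.5,0,0]],
])

```text
time: 34.83
position: [0.5599, -0.059, 0.0332]
eef_rot: [[-1.0, -0.014, -0.008], [-0.014, 1.0, -0.0], [0.008, -0.0, -1.0]]
wrist_force: [-10.7, -0.5, 0.7]
grip_width: -0.0001
```

>>> carry_out([
  [[-0.005,0,-0.001,0,-0.4,0,0],[-0.0056,0,-0.0012,0,-0.5,0,0]],
])

```text
time: 35.08
position: [0.5599, -0.0589, 0.0325]
eef_rot: [[-1.0, -0.014, -0.009], [-0.014, 1.0, -0.0], [0.009, -0.0, -1.0]]
wrist_force: [-12.5, -0.6, 2.4]
grip_width: -0.0002
```

>>> carry_out([
  [[-0.005,0,-0.001,0,-0.4,0,0],[-0.0058,0,-0.0012,0,-0.5,0,0]],
])

```text
time: 35.33
position: [0.5599, -0.0588, 0.0318]
eef_rot: [[-1.0, -0.014, -0.011], [-0.014, 1.0, -0.0], [0.011, -0.0, -1.0]]
wrist_force: [-13.8, -0.1, 4.0]
grip_width: -0.0001
```

>>> carry_out([
  [[-0.0052,0,-0.001,0,-0.4,0,0],[-0.006,0,-0.0012,0,-0.5,0,0]],
])

```text
time: 35.58
position: [0.5599, -0.0587, 0.0311]
eef_rot: [[-1.0, -0.013, -0.013], [-0.013, 1.0, -0.0], [0.013, -0.0, -1.0]]
wrist_force: [-14.4, -1.0, 4.6]
grip_width: -0.0004
```

>>> carry_out([
  [[0.012,0,-0.002,0,-0.75,0,0],[0.016,0.03,-0.003,0,-0.75,0,0],[0.016,0.085,-0.003,0,-0.75,0,0],[0.016,0.14,-0.003,0,-0.75,0,0],[0.016,0.182,-0.003,0,-0.75,0,0],[0.012,0.182,-0.003,0,-0.75,0,0]],
])

```text
time: 36.33
position: [0.5459, 0.1259, 0.0344]
eef_rot: [[-1.0, -0.018, 0.002], [-0.018, 1.0, 0.0], [-0.002, 0.0, -1.0]]
wrist_force: [0.3, -0.2, 0.7]
grip_width: -0.0001
```

```bash
python3 -c "
from h import *
st()
edge('t11',305,347)
"
```

```text
t 36.33 p [0.5459 0.1259 0.0344] F [ 0.3 -0.2  0.7] yaw 0.018 q [ 0.23  0.42 -0.43  0.71  0.    0.21]
t11 33 yaw 0.021589342746451787 xL 0.6539032448074944 xR 0.6558357912457502
```

>>> carry_out([
  [[-0.004,0,0.0,0,0,0,0],[-0.0065,0,0.0,0,0,0,0],[-0.0085,0,0.0,0,0,0,0],[-0.01,0,0.0,0,0,0,0],[-0.0115,0,0.0,0,0,0,0],[-0.013,0,0.0,0,0,0,0],[-0.0145,0,-0.0005,0,0,0,0]],
])

```text
time: 37.25
position: [0.5574, 0.1243, 0.0337]
eef_rot: [[-1.0, -0.016, -0.005], [-0.016, 1.0, -0.001], [0.005, -0.001, -1.0]]
wrist_force: [-9.7, -0.7, 1.6]
grip_width: 0.0
```

>>> carry_out([
  [[-0.0042,0,-0.001,0,-0.3,0,0],[-0.0048,0,-0.0012,0,-0.4,0,0]],
])

```text
time: 37.5
position: [0.5575, 0.1241, 0.0334]
eef_rot: [[-1.0, -0.017, -0.006], [-0.017, 1.0, -0.001], [0.006, -0.001, -1.0]]
wrist_force: [-10.9, 0.9, 3.0]
grip_width: -0.0001
```

>>> carry_out([
  [[-0.0048,0,-0.001,0,-0.4,0,0],[-0.0053,0,-0.0012,0,-0.5,0,0]],
])

```text
time: 37.75
position: [0.5577, 0.124, 0.0329]
eef_rot: [[-1.0, -0.017, -0.007], [-0.017, 1.0, -0.001], [0.007, -0.001, -1.0]]
wrist_force: [-11.7, -0.4, 1.6]
grip_width: 0.0003
```

>>> carry_out([
  [[-0.005,0,-0.001,0,-0.4,0,0],[-0.0056,0,-0.0012,0,-0.5,0,0]],
])

```text
time: 38.0
position: [0.5577, 0.1238, 0.0322]
eef_rot: [[-1.0, -0.018, -0.008], [-0.018, 1.0, -0.001], [0.008, -0.001, -1.0]]
wrist_force: [-12.4, 0.2, 2.4]
grip_width: 0.0001
```

>>> carry_out([
  [[-0.005,0,-0.001,0,-0.4,0,0],[-0.0058,0,-0.0012,0,-0.5,0,0]],
])

```text
time: 38.25
position: [0.5578, 0.1237, 0.0315]
eef_rot: [[-1.0, -0.019, -0.01], [-0.019, 1.0, -0.001], [0.01, -0.001, -1.0]]
wrist_force: [-14.1, -0.3, 3.6]
grip_width: 0.0004
```

>>> carry_out([
  [[-0.0052,0,-0.001,0,-0.4,0,0],[-0.006,0,-0.0012,0,-0.5,0,0],[-0.006,0,-0.0012,0,-0.5,0,0]],
])

```text
time: 38.62
position: [0.5577, 0.1234, 0.0308]
eef_rot: [[-1.0, -0.019, -0.012], [-0.019, 1.0, -0.002], [0.012, -0.001, -1.0]]
wrist_force: [-13.0, 0.3, 4.2]
grip_width: 0.0
```

>>> carry_out([
  [[0.012,0,-0.002,0,-0.7,0,0],[0.03,0,-0.003,0,-0.7,0,0],[0.06,0,-0.02,0,-0.7,0,0],[0.08,0,-0.08,0,-0.7,0,0],[0.08,-0.02,-0.14,0,-0.7,0,0],[0.08,-0.1,-0.18,0,-0.7,0,0],[0.08,-0.16,-0.2,0,-0.7,0,0],[0.08,-0.22,-0.2,0,-0.7,0,0],[0.08,-0.28,-0.2,0,-0.7,0,0],[0.08,-0.34,-0.2,0,-0.7,0,0],[0.08,-0.4,-0.2,0,-0.7,0,0],[0.08,-0.45,-0.2,0,-0.7,0,0],[0.08,-0.45,-0.2,0,-0.7,0,0]],
])

```text
time: 40.25
position: [0.4887, -0.3319, 0.232]
eef_rot: [[-1.0, -0.014, 0.001], [-0.014, 1.0, -0.003], [-0.001, -0.003, -1.0]]
wrist_force: [-0.8, 0.2, -0.3]
grip_width: 0.0001
```

```bash
python3 -c "
from h import *
st()
edge('t12',276,346)
r=manip.read_camera('top'); b,e=fitblock(r,[.613,.036,.015],pad=5); print(b,e)
for n,z in [('nut_0',0),('gas_nozzle',0),('offcut_bar_o',0),('gusset_f',0),('tube_offcut_g',0),('block_far_left',.0215),('block_far_right',.0215)]:
  for d in manip.place_of(n,'top')[:1]: print(n,d['confidence'],ray(r,d['point'],z).round(3))
zoom('scene','s12')
"
```

```text
t 40.25 p [ 0.4887 -0.3319  0.232 ] F [-0.8  0.2 -0.3] yaw 0.014 q [-0.6   0.3  -0.11  1.16 -0.   -0.61]
t12 49 yaw 0.016040750141308027 xL 0.6545440573971728 xR 0.6559798276808749
[0.61541722 0.0345274  0.01047546] 29.829502730499105
nut_0 0.58 [0.582 0.222 0.   ]
gas_nozzle 0.71 [0.474 0.227 0.   ]
offcut_bar_o 0.53 [ 0.526 -0.156  0.   ]
gusset_f 0.76 [0.715 0.249 0.   ]
tube_offcut_g 0.71 [ 0.488 -0.405  0.   ]
block_far_left 0.81 [0.652 0.087 0.022]
block_far_right 0.84 [ 0.655 -0.015  0.022]
```

View pics/t12z.png

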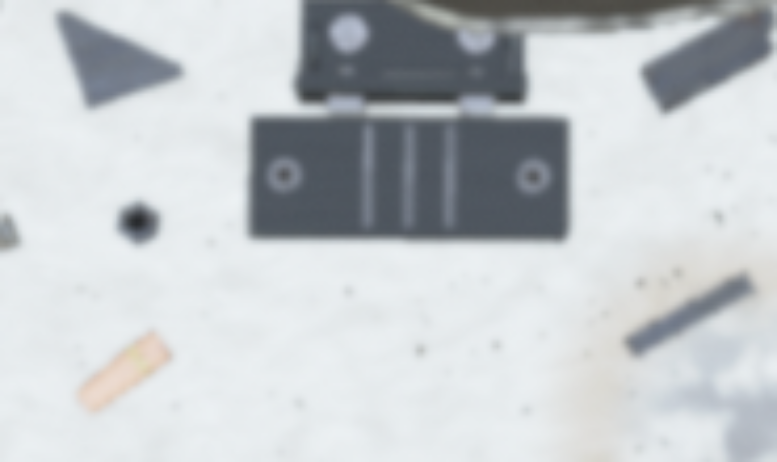

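View pics/s12z.png

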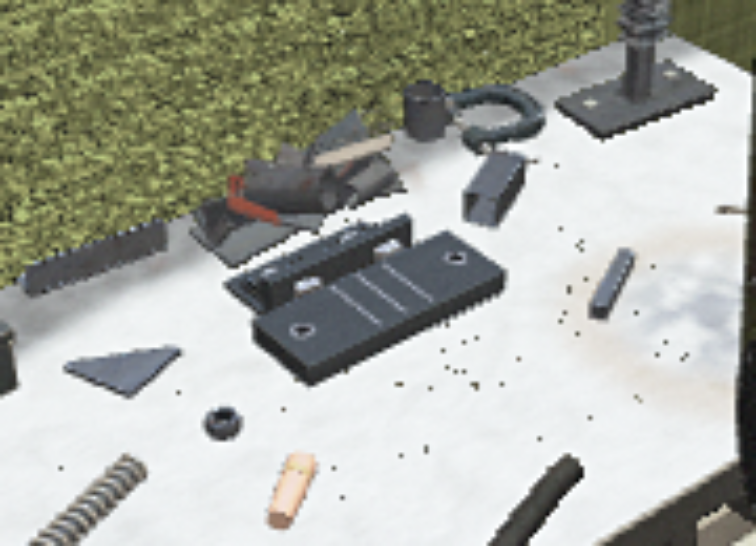

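The pictures show the block parallel to the pads and centred: the middle scribed line is at about px 408, against a pad midpoint of about 411. The bystanders are where they were. Handing in.

```bash
python3 -c "
from h import *
print(manip.close_job())"
```

```text
the job is handed in; nothing more can be done
None
```

The block is home against the stop, and I handed the job in at about 40 s of the 72 s allowed. I walked it forward by pushing the near-left and near-right corners in turn. The largest turn was about 15° off square, and I read at most about 14–15 N at the fingers. I only had force readings at the end of each move, so peaks within a move were not seen.

**Pressing home:** I pressed the right end and then, last, the left end. Each time the force climbed past the 9–11 N that slides the block, to about 14 N, and the block did not move. I took that as the stop taking the push, then backed the arm well away.

**Last checks:**
- **Squareness:** the block's far face measured 0.016 rad, against about 0.014–0.018 rad for the stop.
- **Centring:** the block is centred on the stop to within about 2 mm.
- **Bystanders:** those in the last close-up pictures show no sign of having moved. I did not check the chipping hammer or pliers at the end, but the arm worked nowhere near the hammer. It passed above the pliers' side of the table only at the start and in the final retreat.

**Checks that disagreed:**
- **Face position:** in the top camera the block's face reads about 1.2 mm short of the pads at both ends. That is within the 2 mm calibration error and differs from the felt contact, which I trusted.
- **Outline fit:** a rougher fit of the block's outline gave 0.010 rad, because the fit was disturbed by the stop beside it.
- **Network point:** one network point for the tube landed on the pliers and was ignored; the picture shows the tube in place.

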